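# Unlatch the cap tray and tip its tube caps into the orange corner

## Robot

A 7-joint arm with a two-finger parallel gripper is mounted at the origin on the work surface. World frame = base frame: x ahead of the robot, y to its left, z up, the work surface at z = 0. Lengths are in m, angles in rad, forces in N, time in s.
With the tool pointing down it reaches from about 0.4 to 0.85 m from the base axis. Payload 10.4 kg.
Tool frame: the origin (TCP) lies at the very end of the fingers, on their centre line; the grasp point (between the pads) lies 19 mm behind it; z points along the fingers, y is the line along which they close (so a half turn about z gives the same grasp; the last joint's range is limited). The gripper opens to 87 mm and grips with 3 to 60 N. Pads are 19 mm wide; open, the fingers measure 117 mm over their backs; the gripper's body (75 mm by 190 mm) begins 51 mm behind the grasp point.
Start: joints at [-1.337, 0.332, -0.065, 1.46, 0.022, 1.35, -0.088], TCP at [0.159, 0.605, 0.223] pointing down, gripper open.
Joint ranges: [-2.6, 2.6], [-0.5, 2.12], [-1.47, 1.34], [0.16, 2.42], [-1.27, 4.41], [0.06, 2.06], [-2.6, 2.6]. Speed limits (rad/s): [2.22, 2.22, 2.79, 2.79, 3.14, 3.14, 3.14].

## Interface

Orientations are given as a unit quaternion [x, y, z, w].
In Python, from bench import * gives the robot as it stands.
- The arm moves only by the tool step_arm, never from a script. Its arguments are lists of equal length, an entry for each row: "delta_pos": the shift along the world's x, y, z in units of 25 mm (1.0 is 25 mm), a list of three; "turn": the turn about the world's z in units of 0.12 rad (1.0 is 0.12 rad). In form: {"delta_pos": [[tx, ty, tz], ...], "turn": [turn, ...]}. A call has 1 to 12 rows; each row shifts and turns the commanded pose from where the row before left it; what a row does not reach is not made up. A row lasts 1/10 s, in which the tool goes at most 50 mm and 8.59 degrees, less where a joint would pass 70% of its speed; a pose out of reach is approached as far as the arm can. A call with a number of a shift or a turn outside -1 to 1 is refused whole. A call with a gripper value outside its range is refused whole. "grip" is the closure, from 0 (fully open) to 1 (shut), set as the call begins (left out, the last holds). The fingers move at their own pace and stop on an object; "newtons" is the grip in N (left out, the last holds). Time passes only in rows, so rows that do not move let the fingers close. It gives the time, the measured TCP pose, the force, the opening and the grip force at its end, in the units of the state.
- read_state(): the state, without advancing time (a new reading comes with each control period).
- camera(name): name is "scene" or "top" or "wrist"; returns a dict with "image" (400x640x3 uint8, red, green, blue), "z_map" (400x640 float32, m along the optical axis (not along the pixel's ray), 0 where there is no reading), "mtx" (3x3 intrinsics, pixels), "view" (4x4, takes a point from world to camera coordinates). Camera axes: x right, y up, looking along -z (the intrinsics and any distortion apply to the point x, -y, -z); pixel columns grow to the right and rows downward; lengths in m; the calibration is good to about 2 mm. The wrist camera is an equidistant fisheye: a pixel r from the principal point sees the ray r / f radians off the axis. A picture is of the moment at which its call begins.
- close_job(): hands the job in; it is judged then, once.
The state is a dict: "time": time; "joint_positions": joint angles; "joint_vel": joint speeds; "joint_torque": joint torques, N m; "ee_pos": TCP position; "eef_rot": TCP orientation; "ft_force": force on the tool from outside, world axes, zero at the start; "torque": the same for the moment, N m; "width": finger opening in m; "grip_force": force on a finger pad.
Only numpy, scipy, OpenCV 4.12 (cv2) and the standard library are available. Lean on these libraries where they do the work, as an engineer would, in place of code of your own. Each camera call takes 0.05 s, during which the arm holds its last target. There are 200 camera calls.

## Task

Push the red latch knob along its track until the spring detent clicks and the latch stays open by itself, then lift the white tray out of its dock by its black handle, several centimetres clear of dock and bench. Tip it towards its orange corner until all four teal tube caps have slid together into that corner, and finish while still holding the tray up, tilted and still. Do not disturb the beaker, the jar or the marker pen.

Things in the scene. Friction and masses are not known exactly. Their poses are not given: they have to be found in the camera images.
- dock: fixed aluminium base plate, 200 (x) x 260 (y) x 8 mm high; its x and y axes are those of the plate, z up; the origin is on the bench top below the middle of the tray's seat (the plate reaches 100 mm to +y and 160 mm to -y of it). 10 mm high lips on the plate keep the docked tray in place with 2.5 mm of play. The latch runs along its -y side; beside the latch, at dock x = 10, y = -152 mm, stands the grey housing of the spring plunger, 38 mm high.
- latch (a joint): how far the latch has slid along dock +x, in m: 0 shut (where it starts; its tongue covers a lug on the tray's -y side, so the tray cannot be lifted), 0.040 hard stop, fully open. A light spring (1 to 2 N) pushes it back towards 0; near 0.030 it passes a spring detent (about 5 N extra, 7 N in all) and, once past 0.036, the detent holds it open by itself at about 0.037 to 0.040.
- latch_knob (a point): centre of the top face of the latch's red knob, 92 mm above the bench; it moves with the latch. The knob is an upright square post 16 x 16 mm, sides along the dock's x and y, its lowest 50 mm down, on a dark carriage 44 (along the track) x 24 mm whose top is 42 mm above the bench. With the latch shut it stands at dock x = -20, y = -114 mm.
- tray: loose white square tray, 160 x 160 mm outside, walls 42 mm high and 4 mm thick, floor 4 mm, 0.26 kg; origin at the centre of its underside, z up out of the open top; it starts in the dock, its axes along the dock's, its underside 8 mm above the bench. Its corner at (-x, +y) is orange. A steel handle arches over it along the diagonal from the (-x, -y) to the (+x, +y) corner; the caps can slide beneath it. The inside is slippery (friction 0.15 to 0.25).
- tray_handle (a point): centre of the black grip in the middle of the tray's handle, 95 mm above the tray's underside; the grip is a bar 90 mm long on the diagonal between (-x, -y) and (+x, +y) of the tray (45 degrees from tray x), 14 mm thick and 24 mm high, free on both sides; 50 mm of open space from its lower edge to the rim height of the walls
- orange_corner (a point): inner corner of the tray's floor, at its orange (-x, +y) corner: tray x = -76, y = 76, z = 4 mm. The axes of this point are the tray's.
- cap1: loose teal screw cap of a centrifuge tube, a disc 28 mm in diameter and 12 mm high, 12 g, lying in the tray; origin at the centre of its underside, on the tray floor
- cap2: loose teal screw cap of a centrifuge tube, a disc 28 mm in diameter and 12 mm high, 12 g, lying in the tray; origin at the centre of its underside, on the tray floor
- cap3: loose teal screw cap of a centrifuge tube, a disc 28 mm in diameter and 12 mm high, 12 g, lying in the tray; origin at the centre of its underside, on the tray floor
- cap4: loose teal screw cap of a centrifuge tube, a disc 28 mm in diameter and 12 mm high, 12 g, lying in the tray; origin at the centre of its underside, on the tray floor
- beaker: bystander: glass beaker, 72 mm in diameter and 100 mm high with paper-wrapped pipettes standing up to 205 mm, leave alone; origin at the centre of its underside
- jar: bystander: jar 52 mm in diameter and 70 mm high, blue lid, leave alone; origin at the centre of its underside
- marker: bystander: orange marker pen lying on the bench, 130 mm long along its x and 13 mm thick, leave alone; origin under its orange barrel, which reaches from -50 to 50 mm, the black cap from 46 to 82 mm
Mind the look-alikes: they are no part of the job. What is shaped like the tray but green or yellow is not meant.

How it is judged:
On the way, in this order (a step that is already met when the one before it is completed fails the run):
1. the latch is pushed past its detent and stays open, the tray still down in its dock (value of joint latch above 0.033 m and height (world z) of tray below 0.02 m), for 0.3 s.
2. the tray is lifted clear of the dock and bench in the gripper (height (world z) of each of orange_corner, tray above 0.035 m and contact force between tray and the fingers above 0.5 N), for 0.2 s.
At the end, for the whole second after the job is handed in: Latch past its detent (joint > 0.033). Gripper holds the tray still (< 0.03 m/s), off the dock, centre > 50 mm and orange corner > 30 mm up, leaning > 0.2 rad, with > 0.1 rad down along both sides towards the orange corner. All caps at rest, origins within 85 mm of the inner orange corner (value of joint latch above 0.033 m and height (world z) of orange_corner above 0.03 m and height (world z) of tray above 0.05 m and contact force between tray and the fingers above 0.5 N and contact force between tray and dock below 0.1 N and angle between tray's own z axis and vertical above 0.2 rad and angle between tray's own x axis and vertical below 1.47 rad and angle between tray's own y axis and vertical above 1.67 rad and linear speed of each of tray, cap1, cap2, cap3, cap4 below 0.03 m/s and distance between each of cap1, cap2, cap3, cap4 and orange_corner below 0.085 m); the arm keeps its last pose, push and grip.
It fails at once if the beaker is shifted by more than 30 mm or knocked over (distance of beaker from where it was at the start of the episode above 0.03 m or angle between beaker's own z axis and vertical above 0.4 rad).
It fails at once if the jar is shifted by more than 30 mm or knocked over (distance of jar from where it was at the start of the episode above 0.03 m or angle between jar's own z axis and vertical above 0.4 rad).
It fails at once if the marker is shifted by more than 30 mm or knocked over (distance of marker from where it was at the start of the episode above 0.03 m or angle between marker's own z axis and vertical above 0.4 rad).
It also fails if it takes over 54 s, if anything falls off the work surface, if the arm or the gripper's body presses on something with over 40 N, if the wrist force passes 120 N, or if a joint passes its speed limit or range.

## Working session

There is one attempt and no reset: what is moved stays moved. The work goes in short steps, Python scripts to look and compute and a tool call to move; the robot and the scene stay as the last step left them, time stands still between calls to the robot, and variables do not carry over. Pictures are saved under pics/ and viewed, at most 10 in all, crops included, and the job is handed in when it is done.

Besides the shell and the picture viewer there is one more tool, called after "Call:" as name(argument=value, ...), one argument or row to a line, values as JSON. step_arm: Moves the arm, as the interface text tells. Shifts and turns lie within -1 to 1; 1 stands for 25 mm of shift or 0.12 rad of turn. Its arguments: {"type":"object","properties":{"delta_pos":{"type":"array"},"turn":{"type":"array"},"grip":{"type":"number"},"newtons":{"type":"number"}},"required":["delta_pos","turn"]}

```bash
mkdir -p pics; cat > h.py <<'E'
from bench import *
import numpy as np, cv2
def pts(c):
    z=c["z_map"];K=np.array(c["mtx"]);V=np.array(c["view"])
    v,u=np.mgrid[:z.shape[0],:z.shape[1]]
    p=np.stack([(u-K[0,2])/K[0,0]*z,-(v-K[1,2])/K[1,1]*z,-z,np.ones_like(z)],-1)
    return (p@np.linalg.inv(V).T)[...,:3]
def save(n,im): cv2.imwrite("pics/"+n+".png",im[...,::-1])
E
python3 - <<'E'
from h import *
s=read_state();print(s["time"],s["ee_pos"],s["eef_rot"])
for n in("top","scene"):
    c=camera(n);save(n+"0",c["image"]);np.savez(n+"0.npz",**{k:np.array(c[k]) for k in c})
E
```

```text
0.0 [0.15865669 0.60414    0.22173848] [ 1.28044096e-01  9.91768220e-01 -7.10303496e-04 -4.13160377e-05]
```

View pics/top0.png

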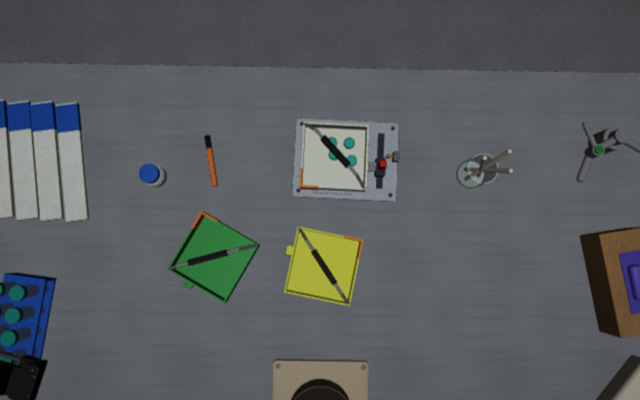

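View pics/scene0.png

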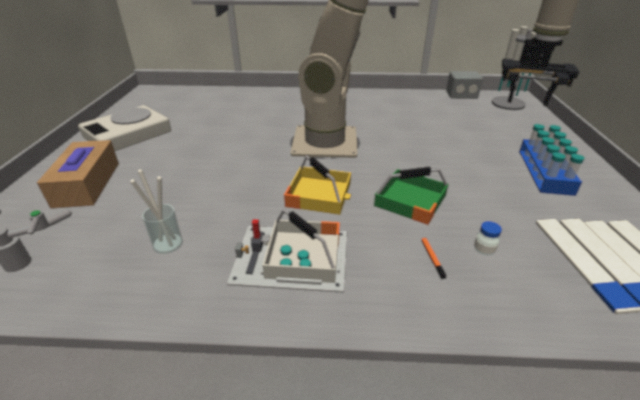

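The top view (up = +x, left = +y) shows three tray-shaped things: white at (335,157), green at (214,257) and yellow at (324,265). The white one fits the description: it sits in the aluminium dock with the red knob at (382,163), and its orange corner is at (310,182). The beaker is at (478,170), the jar at (152,175) and the marker at (211,160). I'll measure and confirm in a crop.

```bash
python3 - <<'E'
from h import *
c=dict(np.load("top0.npz"));P=pts(c);im=c["image"]
save("crop0",cv2.resize(im[105:215,280:420],None,fx=5,fy=5,interpolation=cv2.INTER_CUBIC))
hsv=cv2.cvtColor(im,cv2.COLOR_RGB2HSV)
win=np.zeros(im.shape[:2],bool);win[115:205,290:402]=1
def rep(n,m):
    q=P[m];v,u=np.nonzero(m);print(n,len(q),"px",u.mean().round(1),v.mean().round(1),"med",np.median(q,0).round(4),"mean",q.mean(0).round(4),"min",q.min(0).round(3),"max",q.max(0).round(3))
H,S,V=hsv[...,0],hsv[...,1],hsv[...,2]
rep("red",win&((H<6)|(H>174))&(S>150)&(P[...,2]>.085)&(P[...,2]<.1))
rep("grip",win&(V<50)&(P[...,2]>.1)&(P[...,2]<.13))
rep("orange",win&(H>5)&(H<20)&(S>120)&(P[...,2]>.03)&(P[...,2]<.06))
rep("caps",win&(H>75)&(H<98)&(S>120))
rep("housing",win&(P[...,2]>.032)&(P[...,2]<.042)&(P[...,1]<-.16))
m=(win&(P[...,2]>.043)&(P[...,2]<.055));rep("rim",m)
print("rimrect",cv2.minAreaRect(P[m][:,:2].astype(np.float32)*1000))
m=win&(P[...,2]>.0055)&(P[...,2]<.011);print("plate",cv2.minAreaRect(P[m][:,:2].astype(np.float32)*1000))
m=win&(V<50)&(P[...,2]>.1)&(P[...,2]<.13);print("griprect",cv2.minAreaRect(P[m][:,:2].astype(np.float32)*1000))
g=P[...,2]
for n,(a,b,d,e) in dict(beaker=(140,195,450,515),jar=(155,195,135,172)).items():
    q=P[a:b,d:e].reshape(-1,3);q=q[(q[:,2]>.04)&(q[:,2]<.25)];print(n,q.min(0),q.max(0),q.mean(0))
E
```

```text
red 38 px 382.4 163.5 med [ 0.5844 -0.1369  0.0895] mean [ 0.5845 -0.1374  0.0898] min [ 0.577 -0.144  0.085] max [ 0.593 -0.131  0.096]
grip 227 px 334.9 150.9 med [ 0.6085 -0.025   0.1125] mean [ 0.6083 -0.0248  0.1124] min [ 0.573 -0.057  0.102] max [0.642 0.008 0.119]
orange 100 px 315.7 179.6 med [0.5338 0.0439 0.0478] mean [0.5498 0.0181 0.0458] min [ 0.529 -0.169  0.031] max [0.618 0.057 0.053]
caps 231 px 343.4 149.6 med [ 0.629  -0.0586  0.0225] mean [ 0.6263 -0.0487  0.0369] min [ 0.392 -0.079  0.017] max [0.659 0.018 1.245]
housing 57 px 394.9 155.9 med [ 0.6126 -0.1756  0.0358] mean [ 0.6129 -0.1752  0.0359] min [ 0.602 -0.183  0.032] max [ 0.626 -0.16   0.041]
rim 512 px 335.2 156.9 med [ 0.5994 -0.0262  0.0479] mean [ 0.6063 -0.0281  0.0478] min [ 0.526 -0.15   0.043] max [0.692 0.057 0.055]
rimrect ((607.9488525390625, -47.55220031738281), (206.32835388183594, 161.55142211914062), 88.1026840209961)
plate ((607.500732421875, -53.47721862792969), (264.1211853027344, 200.04141235351562), 88.17513275146484)
griprect ((608.5169067382812, -24.93475341796875), (88.47750854492188, 13.255091667175293), 42.765377044677734)
beaker [ 0.53913956 -0.40568586  0.04011682] [ 0.60992274 -0.33292331  0.20626287] [ 0.57367234 -0.36790668  0.10567321]
jar [0.53077819 0.39193862 0.04013079] [0.58004798 0.43929723 0.07372157] [0.55445273 0.41342336 0.06373417]
```

View pics/crop0.png

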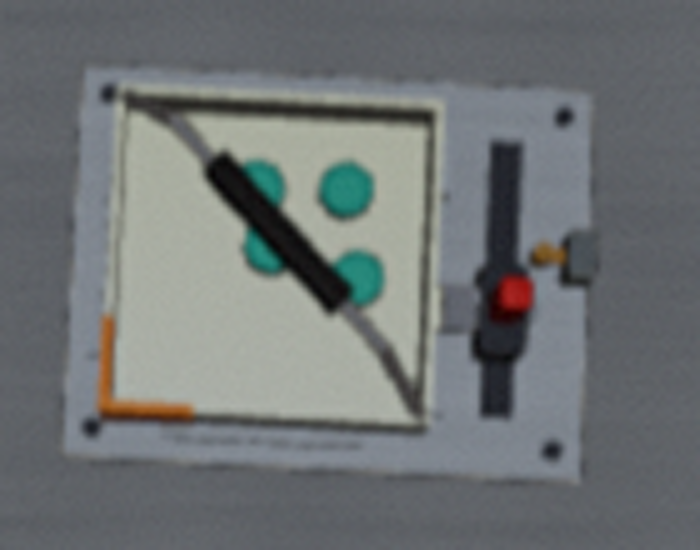

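The crop confirms the white tray: the orange corner is at (-x,+y), the bar runs along (+,+), and the latch is on -y. Dock origin is (0.608,-0.025) with yaw about -0.035 rad, which predicts the knob at (0.584,-0.138); I measured (0.5845,-0.137), so they agree. Next I move to the knob and grip it with the fingers closing along dock x.

Call:
step_arm(
  delta_pos=[
    [1,-0.8,0.1],
    [1,-0.8,0.1],
    [1,-0.8,0.1],
    [1,-0.8,0.1],
    [1,-0.8,0],
    [1,-0.8,0],
    [1,-0.8,0],
    [1,-0.8,0],
    [1,-0.8,0],
    [1,-0.8,0],
    [1,-0.8,0],
    [1,-0.8,0],
  ],
  turn=[-0.3,-0.3,-0.3,-0.3,-0.3,-0.3,-0.3,-0.3,-0.3,-0.3,-0.3,-0.3],
  grip=0,
)

```text
time: 1.3
ee_pos: [0.4595, 0.3635, 0.2323]
eef_rot: [0.338, 0.941, -0.0, -0.0]
ft_force: [0.6, 1.0, -0.1]
width: 0.0875
grip_force: 0.0
```

Call:
step_arm(
  delta_pos=[
    [0.4,-1,0],
    [0.4,-1,0],
    [0.4,-1,0],
    [0.4,-1,0],
    [0.4,-1,0],
    [0.4,-1,0],
    [0.4,-1,0],
    [0.4,-1,0],
    [0.4,-1,0],
    [0.4,-1,0],
    [0.4,-1,0],
    [0.4,-1,0],
  ],
  turn=[-0.4,-0.4,-0.4,-0.4,-0.4,-0.4,-0.4,-0.4,-0.4,-0.4,-0.4,-0.4],
)

```text
time: 2.5
ee_pos: [0.5794, 0.0623, 0.2326]
eef_rot: [0.593, 0.805, -0.0, 0.0]
ft_force: [-0.4, 0.5, -0.4]
width: 0.0871
grip_force: 0.0
```

Call:
step_arm(
  delta_pos=[
    [0,-0.8,0],
    [0,-0.8,0],
    [0,-0.8,0],
    [0,-0.8,0],
    [0,-0.8,0],
    [0,-0.8,0],
    [0,-0.8,0],
    [0,-0.8,0],
    [0,-0.8,0],
    [0,-0.8,0],
    [0,0,0],
  ],
  turn=[-0.3,-0.3,-0.3,-0.3,-0.3,-0.3,-0.3,-0.3,-0.3,-0.3,0],
)

```text
time: 3.6
ee_pos: [0.5781, -0.1397, 0.2327]
eef_rot: [0.728, 0.685, -0.001, 0.001]
ft_force: [0.8, -0.4, -0.2]
width: 0.0868
grip_force: 0.0
```

Call:
step_arm(
  delta_pos=[
    [0.24,0.06,-1],
    [0,0,-1],
    [0,0,-1],
    [0,0,-1],
    [0,0,-1],
    [0,0,-0.9],
    [0,0,-0.9],
    [0,0,0],
  ],
  turn=[0.2,0,0,0,0,0,0,0],
)

```text
time: 4.4
ee_pos: [0.5829, -0.1332, 0.0597]
eef_rot: [0.717, 0.697, -0.002, -0.002]
ft_force: [-1.0, -0.4, -0.3]
width: 0.087
grip_force: 0.0
```

Call:
step_arm(
  delta_pos=[
    [0,0,0],
    [0,0,0],
    [0,0,0],
    [0,0,0],
    [0,0,0],
    [0,0,0],
  ],
  turn=[0,0,0,0,0,0],
  grip=1,
  newtons=20,
)

```text
time: 5.0
ee_pos: [0.5849, -0.1339, 0.0629]
eef_rot: [0.718, 0.696, 0.0, 0.0]
ft_force: [-0.8, -0.2, 0.4]
width: 0.047
grip_force: 0.0
```

Call:
step_arm(
  delta_pos=[
    [0,0,0],
    [0,0,0],
    [0,0,0],
    [0,0,0],
    [0,0,0],
    [0,0,0],
  ],
  turn=[0,0,0,0,0,0],
)

```text
time: 5.6
ee_pos: [0.586, -0.134, 0.0627]
eef_rot: [0.718, 0.697, 0.001, 0.001]
ft_force: [6.8, -1.2, -5.3]
width: 0.0159
grip_force: 20.0
```

Call:
step_arm(
  delta_pos=[
    [0.3,-0.01,0],
    [0.3,-0.01,0],
    [0.3,-0.01,0],
    [0.3,-0.01,0],
    [0.3,-0.01,0],
    [0.2,0,0],
    [0,0,0],
    [0,0,0],
    [0,0,0],
  ],
  turn=[0,0,0,0,0,0,0,0,0],
)

```text
time: 6.5
ee_pos: [0.6267, -0.1355, 0.0626]
eef_rot: [0.718, 0.696, -0.001, -0.001]
ft_force: [-6.9, 0.6, 7.7]
width: 0.0158
grip_force: 20.0
```

Call:
step_arm(
  delta_pos=[
    [0,0,0],
    [0,0,0],
    [0,0,0],
    [0,0,0],
    [0,0,0],
    [0,0,0],
    [0,0,1],
    [0,0,1],
    [0,0,1],
    [0,0,1],
    [0,0,1],
    [0,0,1],
  ],
  turn=[0,0,0,0,0,0,0,0,0,0,0,0],
  grip=0,
)

```text
time: 7.7
ee_pos: [0.6272, -0.1352, 0.2137]
eef_rot: [0.718, 0.696, 0.0, 0.0]
ft_force: [0.4, -0.5, 0.5]
width: 0.0868
grip_force: 0.0
```

Call:
step_arm(
  delta_pos=[
    [0.5,0.6,1],
    [0.5,0.6,1],
    [0.5,0.6,1],
    [0.5,0.6,1],
    [1,0.6,1],
    [1,0.6,0],
    [1,0.6,0],
    [1,0,0],
    [1,0,0],
    [1,0,0],
  ],
  turn=[0,0,0,0,0,0,0,0,0,0],
)

```text
time: 8.7
ee_pos: [0.823, -0.0292, 0.338]
eef_rot: [0.718, 0.696, 0.0, 0.0]
ft_force: [0.8, 1.1, 0.9]
width: 0.0874
grip_force: 0.0
```

```bash
python3 - <<'E'
from h import *
c=camera("top");P=pts(c);im=c["image"];np.savez("top1.npz",**{k:np.array(c[k]) for k in c})
hsv=cv2.cvtColor(im,cv2.COLOR_RGB2HSV);H,S=hsv[...,0],hsv[...,1]
m=((H<6)|(H>174))&(S>150)&(P[...,2]>.07)&(P[...,2]<.1)
print(m.sum(),P[m].mean(0) if m.any() else 0); s=read_state();print(s["ee_pos"],s["eef_rot"],s["joint_positions"])
E
```

```text
52 [ 0.62076086 -0.13837692  0.08712397]
[ 0.82533631 -0.02898444  0.33393555] [ 7.17274149e-01  6.96789812e-01 -1.27284844e-03 -3.63208488e-04] [-0.10754729  0.96641448  0.53797906  0.30221642 -0.46196288  1.91167295
  0.02637419]
```

The latch stays open (knob at x≈0.621, a shift of about 37 mm). With the gripper empty, I'll check what tool tilt the arm gives at its reach limit, since the commands can't tilt it directly.

Call:
step_arm(
  delta_pos=[
    [1,0,0],
    [1,0,0],
    [1,0,0],
    [1,0,0],
    [1,0,0],
    [1,0,0],
  ],
  turn=[0,0,0,0,0,0],
)

```text
time: 9.35
ee_pos: [0.8839, -0.0277, 0.2959]
eef_rot: [0.718, 0.695, 0.03, 0.032]
ft_force: [0.7, -0.9, -0.2]
width: 0.087
grip_force: 0.0
```

```bash
python3 - <<'E'
from h import *
s=read_state();print(s["time"],s["ee_pos"],s["eef_rot"],s["joint_positions"])
E
```

```text
9.35 [ 0.88393969 -0.02768888  0.29588353] [0.71770458 0.69498904 0.02983599 0.0316256 ] [-0.09263144  1.13419874  1.20612906  0.16370218 -1.14367115  1.85697547
  0.03868061]
```

Call:
step_arm(
  delta_pos=[
    [1,0,0],
    [1,0,0],
    [1,0,0],
    [1,0,0],
    [1,0,0],
    [1,0,0],
  ],
  turn=[0,0,0,0,0,0],
)

```text
time: 9.95
ee_pos: [0.937, -0.0244, 0.254]
eef_rot: [0.715, 0.693, 0.063, 0.065]
ft_force: [0.3, -0.9, -0.5]
width: 0.0873
grip_force: 0.0
```

```bash
cat >> h.py <<'E'
from scipy.spatial.transform import Rotation as R
def st():
    s=read_state();M=R.from_quat(s["eef_rot"]).as_matrix()
    print(s["time"],s["ee_pos"].round(4) if hasattr(s["ee_pos"],"round") else s["ee_pos"],"z",M[:,2].round(3),"y",M[:,1].round(3),"q",np.round(s["joint_positions"],3),s["width"],s["grip_force"])
E
python3 -c "
from h import *
st()"
```

```text
9.95 [ 0.937  -0.0244  0.254 ] z [ 0.181 -0.006 -0.983] y [ 0.983 -0.03   0.182] q [-0.094  1.194  1.266  0.162 -1.217  1.712  0.036] 0.08726338051855635 0.0
```

Call:
step_arm(
  delta_pos=[
    [1,0,0.5],
    [1,0,0.5],
    [1,0,0.5],
    [1,0,0.5],
    [1,0,0.5],
    [1,0,0.5],
  ],
  turn=[0,0,0,0,0,0],
)

```text
time: 10.55
ee_pos: [0.97, -0.0217, 0.2826]
eef_rot: [0.71, 0.688, 0.105, 0.107]
ft_force: [-0.2, 0.6, -0.6]
width: 0.087
grip_force: 0.0
```

```bash
python3 -c "
from h import *
st()"
```

```text
10.55 [ 0.97   -0.0217  0.2826] z [ 0.296 -0.009 -0.955] y [ 0.955 -0.03   0.296] q [-0.099  1.173  1.273  0.162 -1.224  1.616  0.032] 0.08701847713801188 0.0
```

Call:
step_arm(
  delta_pos=[
    [-1,0,0],
    [-1,0,0],
    [-1,0,0],
    [-1,0,0],
    [-1,0,0],
    [-1,0,0],
    [-1,0,0],
    [-1,0,0],
    [-1,0,0],
    [-1,0,0],
    [-1,0,0],
    [-1,0,0],
  ],
  turn=[-0.5,-0.5,-0.5,-0.5,-0.5,-0.5,-0.5,-0.5,-0.5,-0.5,-0.5,-0.5],
)

```text
time: 11.75
ee_pos: [0.6881, -0.0217, 0.2857]
eef_rot: [0.9, 0.408, 0.063, 0.138]
ft_force: [-0.7, -0.1, 0.9]
width: 0.0871
grip_force: 0.0
```

```bash
python3 -c "
from h import *
st()"
```

```text
11.75 [ 0.6881 -0.0217  0.2857] z [ 0.226 -0.198 -0.954] y [ 0.716 -0.629  0.301] q [-1.042  0.576  1.327  1.477 -0.42   1.244 -0.473] 0.0870737726467736 0.0
```

The tool keeps the tilt it gained at the limit (0.30 rad, leaning along the closing line). With the closing line across the bar, that is exactly the orange-down pose, so I can grip with it. I'll align above the bar and look.

Call:
step_arm(
  delta_pos=[
    [-1,-0.1,-0.5],
    [-1,-0.1,-0.5],
    [-1,-0.1,-0.5],
    [0,0,-0.5],
    [0,0,0],
  ],
  turn=[-0.3,-0.3,-0.26,0,0],
)

```text
time: 12.25
ee_pos: [0.6135, -0.0282, 0.2347]
eef_rot: [0.92, 0.362, 0.056, 0.14]
ft_force: [0.6, -0.1, 0.4]
width: 0.0868
grip_force: 0.0
```

```bash
python3 -c "
from h import *
st();c=camera('scene');save('s1',c['image'])"
```

```text
12.25 [ 0.6135 -0.0282  0.2347] z [ 0.204 -0.217 -0.954] y [ 0.651 -0.698  0.298] q [-1.237  0.359  1.316  1.73  -0.149  1.101 -0.743] 0.08675072139760927 0.0
```

View pics/s1.png

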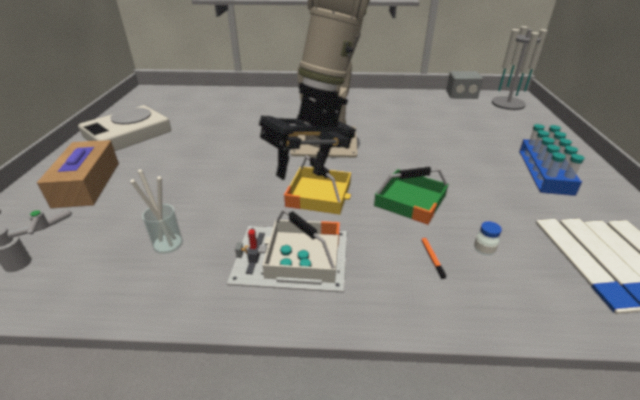

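The scene view (looking towards the robot) shows the tilted gripper at (305,160) above the bar at (303,225), with the knob at the far end and nothing in the arm's way. I'll descend and close gently.

Call:
step_arm(
  delta_pos=[
    [0,0,-1],
    [0,0,-1],
    [0,0,-1],
    [0,0,-1],
    [0,0,-1],
    [0,-0.04,-0.5],
    [0,0,-0.5],
    [0,0,0],
    [0,0,0],
  ],
  turn=[0,0,0,0,0,0,0,0,0],
)

```text
time: 13.2
ee_pos: [0.6147, -0.0306, 0.0868]
eef_rot: [0.92, 0.361, 0.056, 0.142]
ft_force: [-0.3, -0.3, 0.1]
width: 0.0867
grip_force: 0.0
```

Call:
step_arm(
  delta_pos=[
    [0,0,0],
    [0,0,0],
    [0,0,0],
    [0,0,0],
    [0,0,0],
    [0,0,0],
    [0,0,0],
    [0,0,0],
    [0,0,0],
    [0,0,0],
    [0,0,0],
    [0,0,0],
  ],
  turn=[0,0,0,0,0,0,0,0,0,0,0,0],
  grip=1,
  newtons=10,
)

```text
time: 14.4
ee_pos: [0.614, -0.0303, 0.0859]
eef_rot: [0.92, 0.361, 0.056, 0.142]
ft_force: [0.5, -0.4, -0.6]
width: 0.0188
grip_force: 9.9
```

```bash
python3 -c "
from h import *
st();c=camera('top');np.savez('top2.npz',**{k:np.array(c[k]) for k in c})
save('t2',cv2.resize(c['image'][95:225,270:430],None,fx=4,fy=4,interpolation=cv2.INTER_CUBIC))"
```

```text
14.4 [ 0.614  -0.0303  0.0859] z [ 0.205 -0.22  -0.954] y [ 0.649 -0.699  0.301] q [-1.055  0.517  1.105  1.891 -0.31   0.816 -0.685] 0.018838678089809265 9.930037097074091
```

Call:
step_arm(
  delta_pos=[
    [0,0,0.3],
    [0,0,0.6],
    [0,0,0.8],
    [0,0,0.8],
    [0,0,0.8],
    [0,0,0.8],
    [0,0,0],
  ],
  turn=[0,0,0,0,0,0,0],
  newtons=15,
)

```text
time: 15.15
ee_pos: [0.6154, -0.0307, 0.1916]
eef_rot: [0.92, 0.361, 0.058, 0.142]
ft_force: [0.6, -0.5, -4.1]
width: 0.0138
grip_force: 14.9
```

```bash
python3 -c "
from h import *
st();c=camera('scene');save('s2',cv2.resize(c['image'][100:300,180:440],None,fx=3,fy=3))"
```

```text
15.15 [ 0.6154 -0.0307  0.1916] z [ 0.209 -0.219 -0.953] y [ 0.648 -0.699  0.303] q [-1.183  0.393  1.255  1.787 -0.181  1.01  -0.736] 0.013793846460545324 14.897859580814838
```

View pics/s2.png

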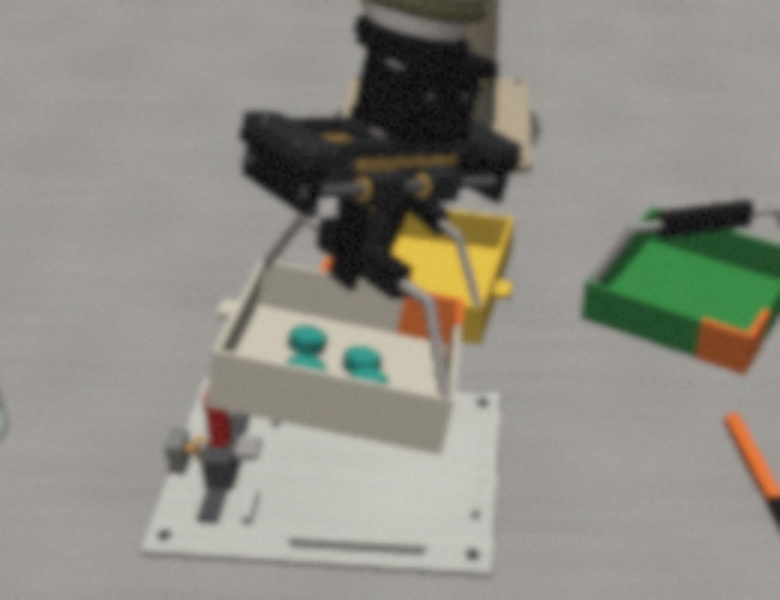

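The bar now sits flush in the pads (13.8 mm opening) and the tray is tilted towards orange. I'll grip firmer, raise, turn the orange corner towards the base, and push to the reach limit for more tilt.

Call:
step_arm(
  delta_pos=[
    [0,0,1],
    [0,0,1],
    [0,0,1],
    [0.5,0,1],
    [0.7,0,0.5],
    [0.7,0,0],
    [0.7,0,0],
    [0.7,0,0],
    [0.7,0,0],
    [0.7,0,0],
    [0.7,0,0],
    [0.7,0,0],
  ],
  turn=[0,0,0.7,0.7,0.7,0.7,0.7,0.7,0.7,0.7,0.7,0.5],
  newtons=45,
)

```text
time: 16.4
ee_pos: [0.7666, -0.0309, 0.299]
eef_rot: [0.7, 0.698, 0.107, 0.107]
ft_force: [-0.1, 0.2, -3.5]
width: 0.0135
grip_force: 44.6
```

```bash
python3 -c "
from h import *
st();c=camera('scene');save('s3',cv2.resize(c['image'][50:300,180:440],None,fx=2.4,fy=2.4))"
```

```text
16.4 [ 0.7666 -0.0309  0.299 ] z [ 0.298 -0.001 -0.954] y [ 0.954 -0.003  0.298] q [-0.596  0.499  0.87   1.29  -0.446  1.223  0.241] 0.013471064500830809 44.55971388757462
```

View pics/s3.png

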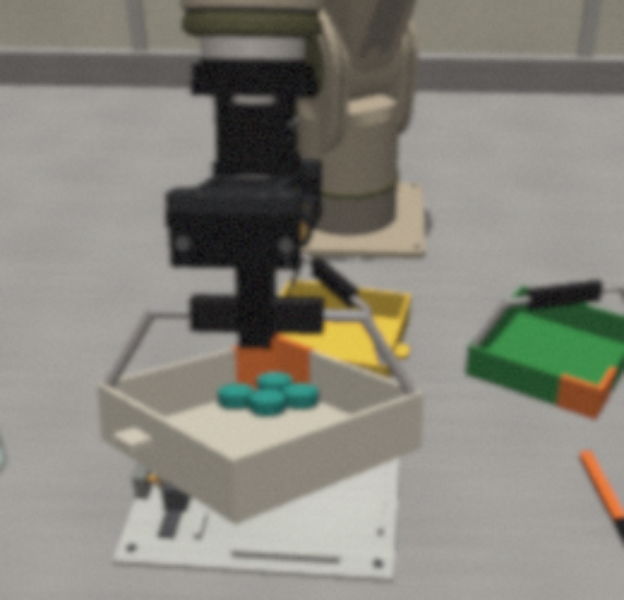

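All four caps have slid together towards the orange corner. I'll add tilt at the reach limit so they settle fully.

Call:
step_arm(
  delta_pos=[
    [0.7,0,0],
    [0.7,0,0],
    [0.7,0,0],
    [0.7,0,0.3],
    [0.7,0,0.3],
    [0.7,0,0.3],
    [0.7,0,0.3],
    [0.7,0,0.3],
    [0.7,0,0.3],
    [0.7,0,0.3],
    [0.7,0,0.3],
    [0.7,0,0.3],
  ],
  turn=[0,0,0,0,0,0,0,0,0,0,0,0],
)

```text
time: 17.65
ee_pos: [0.9484, -0.0346, 0.3473]
eef_rot: [0.703, 0.692, 0.114, 0.114]
ft_force: [-0.7, -1.1, -4.8]
width: 0.0134
grip_force: 44.7
```

Call:
step_arm(
  delta_pos=[
    [0.7,0,0.3],
    [0.7,0,0.3],
    [0.7,0,0.3],
    [0.7,0,0.3],
    [0.7,0,0.3],
    [0.7,0,0.3],
    [0,0,0],
    [0,0,0],
    [0,0,0],
    [0,0,0],
    [0,0,0],
    [0,0,0],
  ],
  turn=[0,0,0,0,0,0,0,0,0,0,0,0],
)

```text
time: 18.85
ee_pos: [0.9773, -0.0272, 0.3609]
eef_rot: [0.695, 0.689, 0.144, 0.146]
ft_force: [-0.2, 0.2, -3.4]
width: 0.0135
grip_force: 44.7
```

```bash
python3 -c "
from h import *
st();c=camera('scene');save('s4',cv2.resize(c['image'][80:360,150:440],None,fx=2.1,fy=2.1));np.savez('sc4.npz',**{k:np.array(c[k]) for k in c})
P=pts(c);h=cv2.cvtColor(c['image'],cv2.COLOR_RGB2HSV)
m=(h[...,0]>75)&(h[...,0]<98)&(h[...,1]>110)&(P[...,0]>.6)&(P[...,2]>.08)
n,l,s,ce=cv2.connectedComponentsWithStats(m.astype(np.uint8))
print(m.sum(),P[m].min(0),P[m].max(0),P[m].mean(0),s)
o=(h[...,0]>4)&(h[...,0]<20)&(h[...,1]>120)&(P[...,0]>.6)&(P[...,2]>.08)
print('orange',o.sum(),P[o].min(0),P[o].max(0),P[o].mean(0))"
```

```text
18.85 [ 0.9773 -0.0272  0.3609] z [ 0.402 -0.005 -0.916] y [ 0.916 -0.007  0.402] q [-0.095  1.094  1.238  0.162 -1.19   1.576  0.059] 0.01345480224897684 44.72528048499953
1010 [ 0.91087471 -0.06305     0.26864948] [1.27644792 0.05059896 0.65334681] [ 0.94991728 -0.02579766  0.28520845] [[     0      0    640    400 254990]
 [   554    130      1      1      1]
 [   556    131      1      1      1]
 [   558    136      1      1      1]
 [   549    150      1      1      1]
 [   245    271     57     28   1006]]
orange 866 [ 0.89150296 -0.05502887  0.26202102] [1.27644792 0.05059896 0.65334681] [ 0.9227382  -0.02243955  0.30272171]
```

View pics/s4.png

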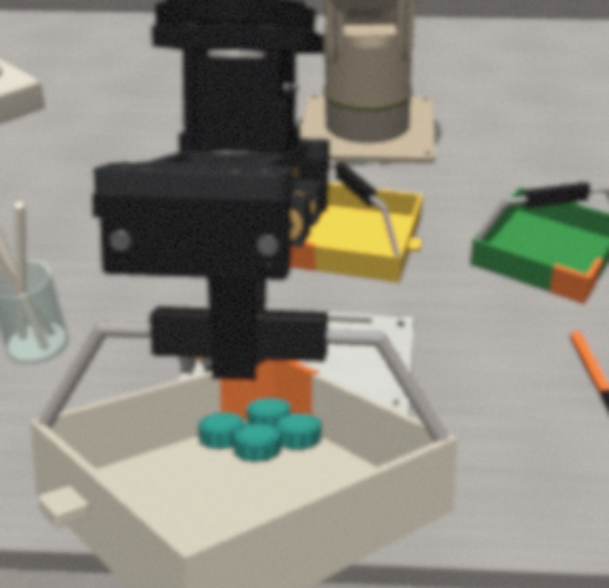

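The caps sit in a 2x2 pack in the orange corner at (265,430) in the crop, with their mean about 50 mm from it. The tray is held at 0.41 rad with its orange corner about 0.25 m up. Handing in.

```bash
python3 -c "
from bench import *
print(close_job())"
```

```text
the job is handed in; nothing more can be done
None
```

I handed the job in at about 19 s with the latch last seen open and the tray held up still, tilted about 0.41 rad; all four caps are together in the orange corner, and the arm never went near the beaker, jar or marker. The hand-in returned no verdict.

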